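# Bring the rotary head of a fly-tying vise back to its index and lock it

## Task

The head of the fly-tying vise has been left turned round, so the hook in its jaws is not level. Slacken the black clamping lever on top of the sleeve, turn the head about its sloping axis until the thumb screw on its barrel stands on top, in line with the index tooth on the sleeve, then swing the clamping lever fully home so that the head is locked there. Do not push against the hook or the magnifier lamp, and leave the bottle, the tumbler and the small things where they stand.

Things in the scene. Friction and masses are not known exactly. Their poses are not given: they have to be found in the camera images.
- vise: Fly-tying vise, fixed. Steel base plate 150 x 100 x 12 mm (long along x), 10 mm stem. Origin: centre of its underside, under the stem. z up, x level towards the jaws, y left of that. The head's axis passes (0, 0, 165) mm and rises at 30 degrees towards +x in the x-z plane. Sleeve round it, fixed: 30 mm diameter, s -22 to 22 (s: mm along the axis from that point, towards the jaws).
- head (a joint): Angle of the turning head (rear nut, collar, barrel, jaws, hook: one piece), rad. 0 or any whole turn: thumb screw on top, in line with the index tooth. Grows right-handed about the axis towards the jaws (screw goes from the top to the vise's -y side). Turns without end, either way. Lever slack: it takes 0.07 N m and stays where left; lever home: over 0.4 N m.
- barrel_mid (a point): Middle of the bare barrel, on the axis at s = 45: the place to grip. The barrel is a plain round dark steel bar, 18 mm in diameter, bare from s = 30 to 59. Behind it (s 23 to 29) a 28 mm collar with a small rib that meets the index tooth; in front of it the thumb screw, then jaws that taper up to s = 114.
- screw_top (a point): Centre of the top of the thumb screw, a knurled steel knob 12 mm in diameter that stands out of one side of the barrel at s = 68; its top is 22 mm from the axis. On the opposite side is a flat round boss, 16 mm in diameter, reaching 14 mm from the axis.
- index_tooth (a point): Top of the index tooth, the fixed mark: a steel ridge 7 mm long, 3 mm wide on top of the front end of the sleeve, s = 18.5, 18.5 mm from the axis (measured up across the axis, that is square to it in the vise's x-z plane).
- lock (a joint): Angle of the black clamping lever, rad. 0: fully home at its stop, head locked; it then points along the axis to the rear. Growing: anticlockwise from above, towards the vise's -y side, to a stop at 1.4. The brake bites below 0.5; from 0.6 on the head is slack. Takes 0.12 N m to move, 0.2 N m to bring home; stays where left.
- lever_pivot (a point): Pivot of the clamping lever: on its axis, on top of the sleeve, at s = -8, 16.5 mm from the head's axis. The lever turns about the line up across the head's axis here (square to it in the vise's x-z plane, so 30 degrees off vertical, leaning back). Steel hub 16 mm in diameter, 17 mm high.
- lever_end (a point): Point on the centre line of the lever's handle, 50 mm out from its pivot line and 25 mm further up along it, 5 mm short of the handle's end. The handle is a round bar, 11 mm in diameter over its last 25 mm, rising outward 0.36 mm per mm; nothing is below it within 25 mm.
- hook: Bare steel hook held by its bend in the jaws, turning with the head: wire 2.6 mm, 68 mm long, 23 mm deep. Origin at the jaw tip (s = 115); x runs along the shank (which lies 16 mm off the origin along z) to the eye, z away from the point. Must not be leaned on.
- lamp: Ring-light magnifier, fixed: white ring 97 mm across, 15 mm thick, with a clear lens, its middle 320 mm above the table, over the hook. A 10 mm arm at that height runs along the lamp's x to a 12 mm post 165 mm from the ring's centre, 333 mm high, on a round base 110 mm across. Origin: on the table under the ring's centre.
- bottle: Green glass bottle, loose: 73 mm in diameter up to 165 mm, narrowing to 30 mm at 215 mm, 273 mm tall with its cap. Origin: centre of its underside.
- tumbler: Clear glass tumbler, 72 mm in diameter, 90 mm tall, loose. Origin: centre of its underside.
- stacker: Brass hair stacker, a closed tube 30 mm in diameter, 71 mm tall, standing loose. Origin: centre of its underside.
- varnish: Small amber jar of varnish, 36 mm in diameter, 62 mm tall, loose. Origin: centre of its underside.
Not all that is in view belongs to the job. Of the things like the varnish, leave any that is pink or red; of the rest the larger one is meant.

How it is judged:
By the outcome, as a careful person would: the job done as asked, in the order asked, and still so for the second after the job is handed in, with the robot touching nothing.
It also fails if it takes over 72 s, if anything falls off the work surface, if the arm or the gripper's body presses on something with over 40 N, if the wrist force passes 120 N, or if a joint passes its speed limit or range.

## Robot

A 6-joint arm with a two-finger parallel gripper is mounted at the origin on the work surface. World frame = base frame: x ahead of the robot, y to its left, z up, the work surface at z = 0. Lengths are in m, angles in rad, forces in N, time in s.
With the tool pointing down it reaches from about 0.25 to 0.775 m from the base axis. Payload 8.9 kg.
Tool frame: the origin (TCP) lies at the centre of the arm's flange, where the gripper is bolted on; the fingertips stand 173 mm ahead of it and the grasp point (between the pads) lies 155 mm ahead of it (tcp_to_grasp is the z of the grasp point in the tool frame, in m); z points along the fingers, y is the line along which they close (so a half turn about z gives the same grasp; the last joint's range is limited). The gripper opens to 85 mm and grips with 20 to 120 N. Pads are 22 mm wide; open, the fingers measure 114 mm over their backs; the gripper's body (76 mm by 85 mm) begins 54 mm behind the grasp point. The pads swing forward as they close: fully open they stand 13 mm farther back than shut.
Start: joints at [1.042, 0.291, -0.153, 1.127, 0, 1.431], TCP at [0.199, 0.486, 0.405] pointing down, gripper open.
Joint ranges: [-2.52, 2.52], [-0.91, 1.74], [-1.3, 1.37], [-1.96, 2.02], [-1.52, 1.47], [-3.14, 3.14]. Speed limits (rad/s): [2.22, 2.22, 2.79, 3.14, 3.14, 3.14].

## Interface

Orientations are given as a unit quaternion [x, y, z, w].
In Python, from cell import * gives the robot as it stands.
- The arm moves only by the tool step_arm, never from a script. Its argument "motion" is text: rows parted by semicolons, each of 7 numbers parted by spaces: the shift along the tool's x, y, z scaled (see below), then the turn, a rotation vector about the tool's x, y, z scaled (see below), then the closure in counts, from 0 (fully open) to 255 (shut). A call has 1 to 10 rows; each row is the pose to reach, as a shift and turn from the pose commanded when the call began, along the tool's axes at that moment; what a row does not reach only later rows make up. The controller multiplies each number of a shift by 0.3 m and each number of a turn by 90 degrees. A row lasts 1/8 s, in which the tool goes at most 62.5 mm and 10.7 degrees, less where a joint would pass 70% of its speed; a pose out of reach is approached as far as the arm can. A call with a number of a shift or a turn outside -1 to 1 is refused whole. A call with a gripper value outside its range is refused whole. The fingers move at their own pace and stop on an object; the grip force is fixed at half the most. Time passes only in rows, so rows that repeat a pose let the fingers close. It gives the time, the measured TCP pose, the force, the opening and the grip force at its end, in the units of the state.
- read_state(): the state, without advancing time (a new reading comes with each control period).
- capture(name): name is "scene" or "top" or "wrist"; returns a dict with "color" (384x512x3 uint8, red, green, blue), "range_z" (384x512 float32, m along the optical axis (not along the pixel's ray), 0 where there is no reading), "fx", "fy", "cx", "cy" (pixels), "rvec" (rotation vector, rad) and "tvec" (3), from world to camera coordinates, as OpenCV has them; the wrist camera has in their place "mount" (4x4, takes a point from camera to tool coordinates, whose origin is the TCP and whose axes are the flange's). Camera axes: x right, y down, z forward; pixel columns grow to the right and rows downward; lengths in m; the calibration is good to about 2 mm. A picture is of the moment at which its call begins: read the wrist's pose just before it.
- hand_in(): hands the job in; it is judged then, once.
The state is a dict: "time": time; "joint_positions": joint angles; "dq": joint speeds; "joint_torque": joint torques, N m; "tool_pos": TCP position; "tcp_rot": TCP orientation; "ft_force": force on the tool from outside, world axes, zero at the start; "ft_torque": the same for the moment, N m; "width": finger opening in m; "grip_force": force on a finger pad.
Only numpy, scipy, OpenCV 4.12 (cv2) and the standard library are available. Lean on these libraries where they do the work, as an engineer would, in place of code of your own. Each camera call takes 0.05 s, during which the arm holds its last target. There are 200 camera calls.

## Working session

There is one attempt and no reset: what is moved stays moved. The work goes in short steps, Python scripts to look and compute and a tool call to move; the robot and the scene stay as the last step left them, time stands still between calls to the robot, and variables do not carry over. Pictures are saved under pics/ and viewed, at most 10 in all, crops included, and the job is handed in when it is done.

Besides the shell and the picture viewer there is one more tool, called after "Request:" in YAML: its name, and indented under it one key for each argument. step_arm: Moves the arm, as the interface text tells. Its arguments: {"type":"object","properties":{"motion":{"type":"string"}},"required":["motion"]}

```bash
ls; mkdir -p pics
python3 - <<'E'
from cell import *
import cv2,numpy as np,pickle
s=read_state();print(s)
d={}
for n in("scene","top","wrist"):
    c=capture(n);d[n]=c;cv2.imwrite(f"pics/{n}0.png",c["color"][:,:,::-1])
    print(n,{k:v for k,v in c.items() if k not in("color","range_z")})
pickle.dump(d,open("d0.pkl","wb"))
cv2.imwrite("pics/all0.png",cv2.resize(np.vstack([d["scene"]["color"],d["top"]["color"]])[:,:,::-1],None,fx=.78,fy=.78))
E
```

```text
pics
{'time': 0.0, 'joint_positions': array([ 1.04168635e+00,  2.91287451e-01, -1.54193764e-01,  1.12667625e+00,
        1.04712615e-06,  1.43147642e+00]), 'dq': array([ 2.67835895e-03,  3.85570201e-04,  2.57559519e-04,  3.68532524e-05,
        1.03650118e-03, -3.70538755e-04]), 'joint_torque': array([ 2.05207478e-03, -5.37144506e+01,  3.31369543e+01,  1.60687213e-02,
       -6.07371408e-05,  9.57455342e-07]), 'tool_pos': array([0.19938449, 0.48541407, 0.40410325]), 'tcp_rot': array([ 1.93663518e-01,  9.81067775e-01, -6.42741497e-04, -2.23740531e-04]), 'ft_force': array([-0.20819416,  0.0432448 , -0.11144005]), 'ft_torque': array([-0.04168367, -0.02313939,  0.01639441]), 'grip_force': 0.0, 'width': 0.0853297456028598}
scene {'fx': 447.5948766508349, 'fy': 447.5948766508349, 'cx': 254.902897297787, 'cy': 183.2320230398139, 'rvec': array([ 0.7794579 ,  2.38238057, -1.30657793]), 'tvec': array([ 0.37551409, -0.09357258,  1.16376652])}
top {'fx': 474.63984477471945, 'fy': 474.63984477471945, 'cx': 252.6749601191848, 'cy': 198.50108030620174, 'rvec': array([ 2.1638227 , -2.1052078 ,  0.22471133]), 'tvec': array([0.10207607, 0.56846704, 0.74942657])}
wrist {'fx': 318.47145218247306, 'fy': 318.47145218247306, 'cx': 256.5493563746164, 'cy': 194.8803982465472, 'mount': array([[-2.96255261e-04, -9.56972666e-01, -2.90177927e-01,
         7.44850334e-02],
       [ 9.99999919e-01, -3.62108389e-04,  1.73247474e-04,
         1.26845398e-03],
       [-2.70868959e-04, -2.90177852e-01,  9.56972696e-01,
         3.05888280e-02],
       [ 0.00000000e+00,  0.00000000e+00,  0.00000000e+00,
         1.00000000e+00]])}
```

View pics/scene0.png

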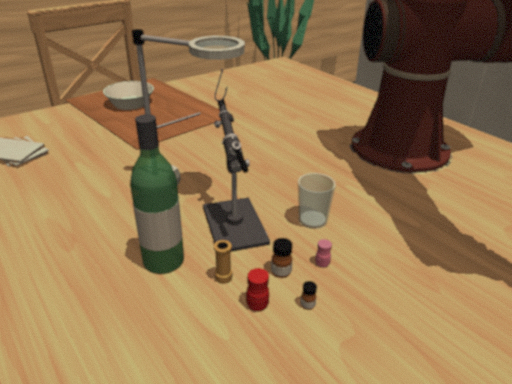

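View pics/top0.png

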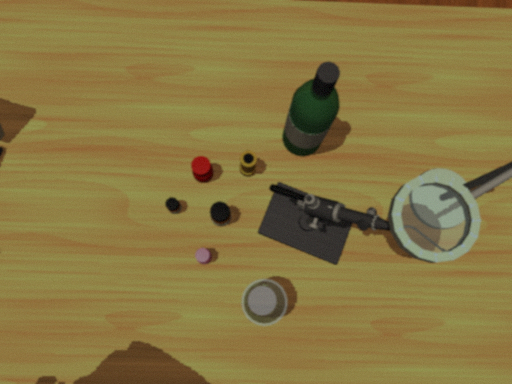

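The scene picture shows the vise (base 236,222; head around 232,140), bottle (160,215), tumbler (315,200), stacker (223,262), large amber jar (282,257), a small amber jar (309,295), and red and pink jars. In the top view the vise head runs from about (275,188) to (388,225), with the lamp ring at (436,216).

```bash
cat > h.py <<'E'
import numpy as np,cv2,pickle
from scipy.spatial.transform import Rotation as R
def cam(c):
    M=R.from_rotvec(c["rvec"]).as_matrix(); return M,np.array(c["tvec"])
def ray(c,uv):
    M,t=cam(c); d=np.array([(uv[0]-c["cx"])/c["fx"],(uv[1]-c["cy"])/c["fy"],1.]); return -M.T@t, M.T@d
def onz(c,uv,z):
    o,d=ray(c,uv); return o+d*(z-o[2])/d[2]
def proj(c,P):
    M,t=cam(c); p=np.atleast_2d(P)@M.T+t; return np.c_[c["fx"]*p[:,0]/p[:,2]+c["cx"],c["fy"]*p[:,1]/p[:,2]+c["cy"]]
def cloud(c):
    M,t=cam(c); z=c["range_z"]; v,u=np.mgrid[:384,:512]
    p=np.stack([(u-c["cx"])/c["fx"]*z,(v-c["cy"])/c["fy"]*z,z],-1); return (p-t)@M
E
python3 - <<'E'
from h import *
d=pickle.load(open("d0.pkl","rb"))
for n in("top","scene"):
    c=d[n];P=cloud(c);ok=c["range_z"]>0
    g=c["color"].max(2)
    m=ok&(abs(P[...,2]-.012)<.007)&(g<85)
    k,l,st,ce=cv2.connectedComponentsWithStats(m.astype(np.uint8))
    i=1+st[1:,4].argmax();q=P[l==i]
    r=cv2.minAreaRect((q[:,:2]*1000).astype(np.float32));print(n,st[i],r,q[:,2].mean())
    hi=ok&(P[...,2]>.1)&(P[...,2]<.35)&(P[...,0]<.9)
    k,l,st,ce=cv2.connectedComponentsWithStats(hi.astype(np.uint8))
    for j in range(1,k):
        if st[j,4]>60: print(n,"hi",st[j],P[l==j].mean(0),P[l==j].min(0),P[l==j].max(0))
a=cv2.resize(d["top"]["color"][160:280,250:410],(800,600),interpolation=cv2.INTER_CUBIC)
b=cv2.resize(d["scene"]["color"][80:260,185:305],(400,600),interpolation=cv2.INTER_CUBIC)
cv2.imwrite("pics/c1.png",cv2.resize(np.hstack([a,b]),(800,400))[:,:,::-1])
E
```

```text
top [ 258  193   94   72 3173] ((524.6241455078125, 23.20417022705078), (149.36663818359375, 81.32948303222656), 69.10389709472656) 0.011703857490136447
top hi [ 287   62   53   79 2859] [0.67702537 0.03568113 0.19672183] [ 0.65489174 -0.0046648   0.10029748] [0.71929711 0.06674448 0.27530621]
top hi [ 269  162  243  101 9106] [ 0.50946769 -0.06740268  0.28888718] [ 0.44972672 -0.22282922  0.10998031] [0.58917964 0.09717619 0.33014331]
scene [ 204  199   65   51 1928] ((537.0054931640625, 22.35919189453125), (150.1660614013672, 95.94290924072266), 69.49496459960938) 0.0100459253200866
scene hi [   0    0  151   28 2637] [ 0.36876769 -1.5051861   0.13189814] [-0.10259868 -1.68877489  0.10001022] [ 0.59837498 -1.37817407  0.16695478]
scene hi [  362     3   150   124 11859] [0.03412181 0.04588651 0.25426662] [-0.1620274  -0.11404771  0.10007689] [0.1402776  0.14972649 0.34998311]
scene hi [ 130   29  114  200 5877] [ 0.64574145 -0.00887852  0.22074939] [ 0.45269666 -0.22728401  0.10002031] [0.7306039  0.06964382 0.33148508]
scene hi [ 213   69   36  115 1234] [0.53238526 0.00796717 0.1804936 ] [ 0.46565505 -0.11506618  0.10029948] [0.56615979 0.09916062 0.26331508]
```

View pics/c1.png

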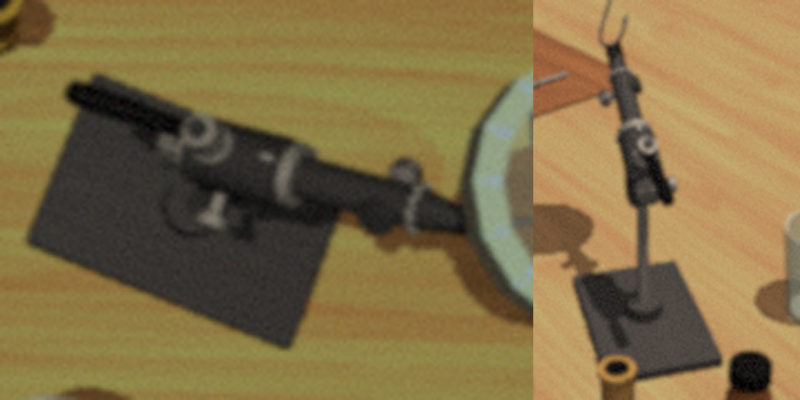

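The crop shows the black lever from the hub at (200,135) out to (72,93), which is top pixel (272,188). The screw knob is at (405,170), top pixel (372,211). It sticks out sideways, with the boss opposite at (378,215). Nothing else looks like the lever; the steel T under the sleeve at (210,210) is just the stem or its clamp.

```bash
cat >> h.py <<'E'
C30,S30=np.cos(np.pi/6),np.sin(np.pi/6)
def vise(o,yaw):
    T=np.eye(4);T[:3,:3]=R.from_euler("z",yaw).as_matrix();T[:2,3]=o;return T
def ap(T,P): return np.atleast_2d(P)@T[:3,:3].T+T[:3,3]
A=np.array([C30,0,S30]);U=np.array([-S30,0,C30]);Y=np.array([0,1.,0]);A0=np.array([0,0,.165])
def axp(s,h=0,y=0): return A0+A*s+U*h+Y*y
def lev(a,r=.05,h=.025): # lever point
    return axp(-.008,.0165)+U*h+r*(-np.cos(a)*A-np.sin(a)*Y)
def screw(t,s=.068,r=.022): return axp(s)+r*(np.cos(t)*U-np.sin(t)*Y)
def onplane(c,uv,p,n):
    o,d=ray(c,uv);return o+d*((p-o)@n)/(d@n)
E
python3 - <<'E'
from h import *
d=pickle.load(open("d0.pkl","rb"))
c=d["scene"];P=cloud(c);ok=c["range_z"]>0
for n in("top","scene"):
    c=d[n];P=cloud(c);g=c["color"].max(2)
    m=(c["range_z"]>0)&(abs(P[...,2]-.012)<.007)&(g<85)
    k,l,st,ce=cv2.connectedComponentsWithStats(m.astype(np.uint8))
    i=1+st[1:,4].argmax()
    # cast rays of boundary onto z=.012
    cn=max(cv2.findContours((l==i).astype(np.uint8),cv2.RETR_EXTERNAL,cv2.CHAIN_APPROX_NONE)[0],key=len)[:,0]
    q=np.array([onz(c,p,.012)[:2] for p in cn])
    r=cv2.minAreaRect((q*1000).astype(np.float32));bx=cv2.boxPoints(r);print(n,r);print(bx.round(1),proj(c,np.c_[bx/1000,np.full(4,.012)]).round(0).tolist())
for (o,yaw) in [((.535,.0205),np.deg2rad(-69.3-0*90)),((.535,.0205),np.deg2rad(-110.7))]:
    T=vise(o,yaw)
    for n in("top","scene"):
        c=d[n]
        print(n,"yaw",yaw,"axis -22,22,45,114",proj(c,ap(T,[axp(-.022),axp(.022),axp(.045),axp(.114)])).round(1).tolist(),"tooth",proj(c,ap(T,axp(.0185,.0185))).round(1),"piv",proj(c,ap(T,axp(-.008,.0335))).round(1))
E
```

```text
top ((524.527587890625, 23.65069580078125), (148.5539093017578, 81.48251342773438), 69.11740112304688)
[[460.  -31.2]
 [536.1 -60.3]
 [589.1  78.5]
 [512.9 107.6]] [[336.0, 265.0], [352.0, 222.0], [274.0, 190.0], [257.0, 232.0]]
scene ((539.6751098632812, 27.148818969726562), (154.47225952148438, 95.6943130493164), 69.67723083496094)
[[468.  -28.7]
 [557.7 -61.9]
 [611.4  83. ]
 [521.6 116.2]] [[247.0, 197.0], [202.0, 204.0], [218.0, 252.0], [269.0, 243.0]]
top yaw -1.2095131716320704 axis -22,22,45,114 [[308.0, 212.1], [335.2, 201.1], [349.9, 195.1], [396.9, 176.0]] tooth [[329.  202.1]] piv [[308.6 209.2]]
scene yaw -1.2095131716320704 axis -22,22,45,114 [[241.4, 158.6], [223.6, 141.9], [214.3, 133.2], [186.9, 107.6]] tooth [[229.1 136.4]] piv [[243.6 141. ]]
top yaw -1.932079481957723 axis -22,22,45,114 [[308.1, 203.1], [335.2, 210.4], [350.2, 214.5], [398.6, 227.6]] tooth [[329.  205.5]] piv [[308.6 197.3]]
scene yaw -1.932079481957723 axis -22,22,45,114 [[235.1, 160.8], [229.9, 139.9], [227.2, 129.4], [219.7, 99.3]] tooth [[231.3 135.7]] piv [[235.5 143.5]]
```

```bash
cat >> h.py <<'E'
T0=vise((.532,.0195),np.deg2rad(-110.7))
G=.155
def pose(T,p,zt,xt):  # grasp point p, tool z, tool x in vise frame -> TCP world pos, rot matrix
    z=zt/np.linalg.norm(zt);x=xt-(xt@z)*z;x/=np.linalg.norm(x)
    Rw=T[:3,:3]@np.c_[x,np.cross(z,x),z]
    return ap(T,p)[0]-G*Rw[:,2],Rw
def rel(cur,tgt):
    p,Rc=cur;q,Rt=tgt
    return np.round(np.r_[Rc.T@(q-p)/.3,R.from_matrix(Rc.T@Rt).as_rotvec()/(np.pi/2)],4)
def now(s): return np.array(s["tool_pos"]),R.from_quat(s["tcp_rot"]).as_matrix()
E
python3 - <<'E'
from h import *
from cell import *
d=pickle.load(open("d0.pkl","rb"))
T=T0;Ti=np.linalg.inv(T);c=d["top"]
n=T[:3,:3]@U
p=ap(Ti,onplane(c,(273.4,188.5),ap(T,lev(0))[0],n))[0]-axp(-.008,.0165)
print("lever r,angle",np.hypot(p@A,p@Y),np.rad2deg(np.arctan2(-p@Y,-p@A)))
p=ap(Ti,onplane(c,(371.6,211),ap(T,axp(.068))[0],T[:3,:3]@A))[0]-axp(.068)
print("screw U,Y,",p@U,p@Y,np.rad2deg(np.arctan2(-p@Y,p@U)))
print("ring",ap(Ti,onz(c,(436,216),.32)),"tumbler",ap(Ti,onz(c,(265,302),.09)))
s=read_state()
print(rel(now(s),pose(T,axp(-.01,.12),-U,-A)))
E
```

```text
lever r,angle 0.0558880061849917 -0.0038955462147958566
screw U,Y, -0.005982628883187109 0.016941638515197865 -109.44973907891504
ring [[0.10539788 0.00684502 0.32      ]] tumbler [[-0.02305654 -0.15372805  0.09      ]]
[-1.6018 -0.5284  0.0207  0.256  -0.2636  0.9575]
```

Request:
step_arm:
  motion: "-0.15 -0.05 0 0.025 -0.026 0.095 0;-0.3 -0.1 0 0.05 -0.052 0.19 0;-0.45 -0.15 0 0.075 -0.078 0.285 0;-0.6 -0.2 0 0.1 -0.104 0.38 0;-0.75 -0.25 0.01 0.125 -0.13 0.475 0;-0.9 -0.3 0.01 0.15 -0.156 0.57 0;-1 -0.33 0.01 0.175 -0.182 0.665 0;-1 -0.33 0.01 0.175 -0.182 0.665 0"

```text
time: 1.15
tool_pos: [0.4408, 0.2789, 0.4009]
tcp_rot: [0.652, 0.735, -0.155, 0.108]
ft_force: [-0.7, -0.6, -0.9]
width: 0.0851
grip_force: 0.0
```

Run:
```python
from h import *
from cell import *
print(rel(now(read_state()),pose(T0,axp(-.01,.12),-U,-A)))
```

```text
[-0.4354  0.4307  0.138   0.0783 -0.083   0.2904]
```

Request:
step_arm:
  motion: "-0.14 0.14 0.045 0.026 -0.028 0.097 0;-0.29 0.29 0.09 0.052 -0.055 0.19 0;-0.435 0.43 0.138 0.078 -0.083 0.29 0;-0.435 0.43 0.138 0.078 -0.083 0.29 0;-0.435 0.43 0.138 0.078 -0.083 0.29 0"

```text
time: 1.78
tool_pos: [0.582, 0.1586, 0.3986]
tcp_rot: [0.793, 0.552, -0.212, 0.147]
ft_force: [0.0, 1.0, 0.3]
width: 0.0855
grip_force: 0.0
```

```bash
cat >> h.py <<'E'
def wcam(capture,read_state,name):
    s=read_state();c=capture("wrist");p,Rw=now(s)
    W=np.eye(4);W[:3,:3]=Rw;W[:3,3]=p;W=np.linalg.inv(W@c["mount"])
    c["rvec"]=R.from_matrix(W[:3,:3]).as_rotvec();c["tvec"]=W[:3,3]
    pickle.dump(c,open(name+".pkl","wb"));cv2.imwrite(f"pics/{name}.png",c["color"][:,:,::-1]);return s,c
E
python3 - <<'E'
from h import *
from cell import *
s,c=wcam(capture,read_state,"w1")
print(s["joint_positions"].round(3),rel(now(s),pose(T0,axp(-.01,.12),-U,-A)))
for n,p in dict(tooth=axp(.0185,.0185),piv=axp(-.008,.0335),lev=lev(0),bm=axp(.045),jaw=axp(.114),c0=[-.075,-.05,.012],c1=[.075,-.05,.012]).items(): print(n,proj(c,ap(T0,p)).round(1))
E
```

```text
[ 0.247  0.627  0.297  1.557 -0.422  2.241] [-0.004   0.0078  0.0039  0.0013 -0.0012  0.0039]
tooth [[259.5 239.3]]
piv [[260. 214.]]
lev [[260.8 144.9]]
bm [[259.  258.6]]
jaw [[258.4 326. ]]
c0 [[208.2  39.8]]
c1 [[220.1 158.1]]
```

View pics/w1.png

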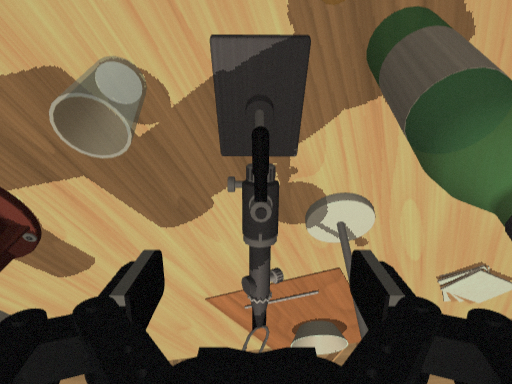

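Run:
```python
from h import *
c=pickle.load(open("w1.pkl","rb"))
a=cv2.resize(c["color"][115:335,200:320],None,fx=2.7,fy=2.7,interpolation=cv2.INTER_CUBIC)
f=cv2.convertScaleAbs(a,alpha=1.8)
cv2.imwrite("pics/c2.png",np.hstack([a,f])[:,:,::-1])
T=T0
for n,p in dict(tooth=axp(.0185,.0185),piv=axp(-.008,.0335),tip=lev(0,.055,.027),sl0=axp(-.022,.015),col=axp(.029,.014),screw=axp(.068,0,.022),jaw=axp(.114)).items(): print(n,((proj(c,ap(T,p))-[200,115])*2.7).round(1))
g=c["color"].max(2)
for r in (130,135,140,150,240,275): print(r,g[r,235:290].tolist())
```

```text
tooth [[160.5 335.7]]
piv [[162.  267.2]]
tip [[164.6  60.6]]
sl0 [[161.6 197.2]]
col [[160.1 361.7]]
screw [[226.2 451.4]]
jaw [[157.7 569.7]]
130 [41, 46, 50, 48, 45, 45, 44, 44, 44, 45, 48, 48, 45, 45, 49, 48, 48, 38, 19, 4, 15, 11, 8, 14, 20, 4, 12, 16, 10, 7, 14, 8, 19, 36, 42, 40, 43, 48, 46, 40, 45, 45, 42, 48, 45, 51, 48, 44, 48, 46, 44, 46, 43, 45, 45]
135 [50, 48, 44, 49, 46, 46, 45, 43, 42, 41, 46, 48, 42, 44, 48, 52, 31, 9, 17, 10, 11, 9, 19, 16, 24, 24, 20, 16, 6, 9, 5, 16, 8, 11, 31, 45, 45, 43, 42, 42, 44, 44, 46, 47, 45, 47, 45, 46, 50, 47, 46, 44, 47, 42, 50]
140 [45, 45, 46, 42, 48, 47, 46, 47, 44, 48, 43, 47, 48, 40, 47, 47, 45, 16, 14, 15, 2, 17, 9, 21, 24, 10, 17, 12, 13, 18, 9, 17, 9, 5, 37, 45, 42, 46, 46, 43, 44, 45, 41, 44, 46, 47, 48, 43, 42, 50, 44, 46, 42, 45, 50]
150 [46, 49, 45, 47, 43, 46, 45, 45, 45, 49, 47, 44, 45, 46, 43, 46, 41, 12, 17, 14, 7, 18, 14, 17, 18, 16, 18, 12, 7, 21, 5, 13, 8, 16, 40, 43, 44, 44, 44, 45, 43, 48, 46, 46, 48, 47, 45, 47, 44, 48, 48, 48, 48, 44, 47]
240 [198, 197, 196, 194, 197, 197, 198, 194, 137, 74, 77, 82, 82, 90, 85, 88, 83, 83, 83, 79, 75, 74, 72, 70, 102, 96, 95, 64, 70, 71, 72, 76, 76, 78, 83, 82, 81, 78, 77, 71, 67, 90, 193, 196, 195, 196, 198, 198, 197, 197, 193, 195, 195, 197, 194]
275 [197, 196, 198, 195, 195, 194, 196, 195, 196, 198, 172, 153, 139, 128, 54, 39, 64, 71, 81, 79, 81, 83, 88, 91, 88, 84, 83, 78, 78, 74, 68, 66, 60, 48, 38, 65, 75, 77, 84, 120, 133, 119, 80, 88, 102, 106, 113, 91, 143, 194, 196, 196, 195, 195, 196]
```

View pics/c2.png

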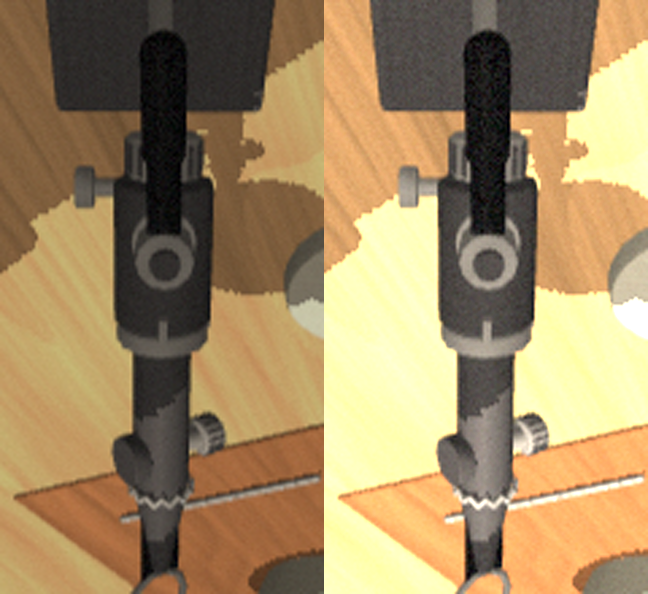

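The close view confirms the lever at (164,130), lying along the axis to the rear, so it is home. The hub is at (164,262) and the tooth at (163,330). The thumb screw is on the right at (210,433), the vise's +y side, with the boss at (133,460), so the head is at about -105°. I'll shift the vise estimate by about 1.5 mm.

```bash
cat >> h.py <<'E'
T1=T0.copy();T1[:3,3]+=T0[:3,:3]@np.array([-.0015,.0006,0])
def lpose(a,T=T1,up=0): return pose(T,lev(a)+U*up,-U,-np.cos(a)*A-np.sin(a)*Y)
E
python3 - <<'E'
from h import *
from cell import *
c=pickle.load(open("w1.pkl","rb"))
for n,p in dict(tooth=axp(.0185,.0185),piv=axp(-.008,.0335)).items(): print(n,((proj(c,ap(T1,p))-[200,115])*2.7).round(1))
for px in((215,432),(222,433)):
  p=ap(np.linalg.inv(T1),onplane(c,np.array(px)/2.7+[200,115],ap(T1,axp(.068))[0],T1[:3,:3]@A))[0]-axp(.068)
  print("screw U,Y,",p@U,p@Y,np.rad2deg(np.arctan2(-p@Y,p@U)))
s=read_state();k=now(s)
for up in(.05,0):print(rel(k,lpose(0,up=up)))
E
```

```text
tooth [[162.7 332.6]]
piv [[164.4 263.6]]
screw U,Y, -0.010517378187336165 0.018434821986505645 -119.70549036638721
screw U,Y, -0.0098965461727294 0.020740757851383573 -115.50835352133063
[ 0.1599  0.0124  0.0985  0.0018 -0.0013  0.0041]
[ 0.1596  0.0119  0.2652  0.0018 -0.0013  0.0041]
```

Request:
step_arm:
  motion: "0.16 0.012 0.1 0 0 0.004 0;0.16 0.012 0.18 0 0 0.004 0;0.16 0.012 0.26 0 0 0.004 0;0.16 0.012 0.265 0 0 0.004 0;0.16 0.012 0.265 0 0 0.004 0"

```text
time: 2.45
tool_pos: [0.5863, 0.1596, 0.3074]
tcp_rot: [0.795, 0.549, -0.211, 0.148]
ft_force: [-0.3, 0.0, 0.5]
width: 0.0858
grip_force: 0.0
```

Run:
```python
from h import *
from cell import *
s,c=wcam(capture,read_state,"w2")
print(rel(now(s),lpose(0)),s["joint_positions"].round(2),proj(c,ap(T1,[lev(0),axp(-.008,.0335)])))
```

```text
[ 0.0012 -0.0023  0.0039  0.0027 -0.0015 -0.001 ] [ 0.25  0.69  0.16  1.36 -0.42  2.25] [[255.11918509 273.28615171]
 [255.46155153 351.12841137]]
```

View pics/w2.png

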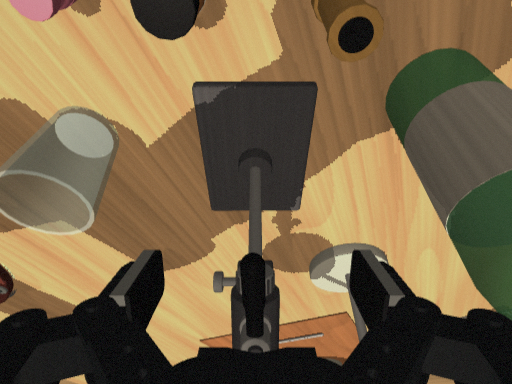

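The lever end at (255,268) is centred between the fingers, so I'll close.

Request:
step_arm:
  motion: "0 -0.002 0.004 0 0 0 255;0 -0.002 0.004 0 0 0 255;0 -0.002 0.004 0 0 0 255;0 -0.002 0.004 0 0 0 255;0 -0.002 0.004 0 0 0 255;0 -0.002 0.004 0 0 0 255"

```text
time: 3.25
tool_pos: [0.5854, 0.1584, 0.3051]
tcp_rot: [0.795, 0.549, -0.212, 0.148]
ft_force: [-4.1, 4.7, 1.9]
width: 0.0092
grip_force: 58.5
```

Run:
```python
from h import *
from cell import *
s=read_state();k=lpose(0)
print(rel(now(s),lpose(0)))
for a in np.arange(.15,1.06,.15):print(round(a,2),rel(k,lpose(a)))
```

```text
[ 0.0014 -0.0009 -0.0051  0.001  -0.001  -0.0012]
0.15 [-0.0019 -0.0249  0.     -0.     -0.     -0.0955]
0.3 [-0.0074 -0.0493  0.     -0.     -0.     -0.191 ]
0.45 [-0.0166 -0.0725  0.      0.     -0.     -0.2865]
0.6 [-0.0291 -0.0941  0.     -0.      0.     -0.382 ]
0.75 [-0.0447 -0.1136  0.      0.      0.     -0.4775]
0.9 [-0.0631 -0.1306  0.     -0.      0.     -0.573 ]
1.05 [-0.0837 -0.1446  0.      0.     -0.     -0.6685]
```

Request:
step_arm:
  motion: "-0.002 -0.025 -0.003 0 0 -0.0955 255;-0.0074 -0.049 -0.003 0 0 -0.191 255;-0.0166 -0.0725 -0.003 0 0 -0.2865 255;-0.029 -0.094 -0.003 0 0 -0.382 255;-0.0447 -0.1136 -0.003 0 0 -0.4775 255;-0.063 -0.1306 -0.003 0 0 -0.573 255;-0.0837 -0.1446 -0.003 0 0 -0.6685 255;-0.0837 -0.1446 -0.003 0 0 -0.6685 255"

```text
time: 4.25
tool_pos: [0.537, 0.1535, 0.3179]
tcp_rot: [0.414, 0.873, -0.257, 0.021]
ft_force: [-4.6, 1.3, -2.4]
width: 0.0085
grip_force: 58.7
```

Run:
```python
from h import *
from cell import *
s=read_state();print(rel(now(s),lpose(1.05)),s["joint_positions"].round(2))
```

```text
[ 0.0012  0.0013 -0.0042  0.0009  0.0003 -0.0019] [ 0.26  0.59  0.01  1.32 -0.42  1.21]
```

```bash
cat >> h.py <<'E'
def bpose(deg,up=0,T=T1,s=.045):
    f=np.deg2rad(deg);b=np.cos(f)*U-np.sin(f)*Y
    return pose(T,axp(s)+b*up,-b,-A)
E
python3 - <<'E'
from h import *
from cell import *
k=now(read_state())
for g in(lpose(1.05,up=.07),bpose(0,.11),bpose(0,.0)):print(rel(k,g))
E
```

```text
[ 0.0011  0.0017 -0.2375  0.0009  0.0003 -0.0019]
[-2.539e-01 -1.508e-01 -2.326e-01  9.000e-04 -2.000e-04  6.666e-01]
[-2.537e-01 -1.514e-01  1.340e-01  9.000e-04 -2.000e-04  6.666e-01]
```

Request:
step_arm:
  motion: "0 0 0 0 0 0 0;0 0 0 0 0 0 0;0 0 0 0 0 0 0;0 0 -0.06 0 0 0 0;0 0 -0.15 0 0 0 0;0 0 -0.24 0 0 0 0;0 0 -0.24 0 0 0 0"

```text
time: 5.12
tool_pos: [0.5508, 0.1881, 0.3818]
tcp_rot: [0.413, 0.873, -0.256, 0.024]
ft_force: [0.6, -1.0, -1.0]
width: 0.0855
grip_force: 0.0
```

Run:
```python
from h import *
from cell import *
k=now(read_state())
for g in(bpose(0,.11),bpose(0,.0)):print(rel(k,g))
```

```text
[-2.523e-01 -1.529e-01  1.390e-02  4.200e-03 -1.000e-04  6.663e-01]
[-2.512e-01 -1.549e-01  3.806e-01  4.200e-03 -1.000e-04  6.663e-01]
```

Request:
step_arm:
  motion: "-0.042 -0.025 0 0.001 0 0.111 0;-0.084 -0.05 0 0.001 0 0.222 0;-0.126 -0.076 0 0.002 0 0.333 0;-0.168 -0.102 0 0.003 0 0.444 0;-0.21 -0.127 0.005 0.004 0 0.555 0;-0.252 -0.153 0.01 0.004 0 0.666 0;-0.252 -0.153 0.01 0.004 0 0.666 0;-0.252 -0.153 0.01 0.004 0 0.666 0"

```text
time: 6.12
tool_pos: [0.5655, 0.1082, 0.4161]
tcp_rot: [0.793, 0.551, -0.215, 0.146]
ft_force: [0.5, -0.3, -1.6]
width: 0.0854
grip_force: 0.0
```

Run:
```python
from h import *
from cell import *
s,c=wcam(capture,read_state,"w3")
print(rel(now(s),bpose(0)),s["joint_positions"].round(2))
print(dict(tooth=proj(c,ap(T1,axp(.0185,.0185))),piv=proj(c,ap(T1,axp(-.008,.0335))),bm=proj(c,ap(T1,axp(.045)))))
```

```text
[-2.000e-04  3.200e-03  3.636e-01 -2.200e-03  1.200e-03  3.300e-03] [ 0.17  0.55  0.21  1.52 -0.44  2.17]
{'tooth': array([[259.72027687, 171.26682266]]), 'piv': array([[260.19483137, 134.90583796]]), 'bm': array([[259.30682824, 199.60340296]])}
```

View pics/w3.png

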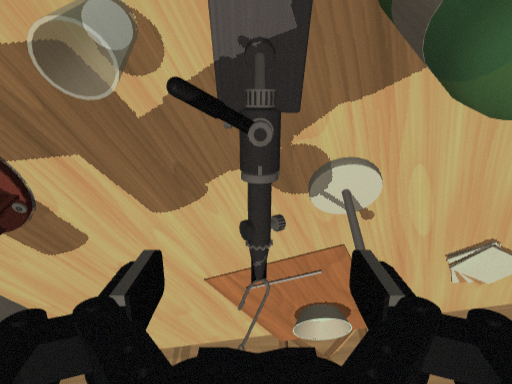

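The lever is now open at about 62° (tip 175,87; hub 260,132) and the barrel is centred at (259,200). I'll descend and grip.

Request:
step_arm:
  motion: "0.003 0.003 0.1 0 0 0.003 0;0.003 0.003 0.2 0 0 0.003 0;0.003 0.003 0.3 0 0 0.003 0;0.003 0.003 0.364 0 0 0.003 0;0.003 0.003 0.364 0 0 0.003 255;0.003 0.003 0.364 0 0 0.003 255;0.003 0.003 0.364 0 0 0.003 255;0.003 0.003 0.364 0 0 0.003 255;0.003 0.003 0.364 0 0 0.003 255;0.003 0.003 0.364 0 0 0.003 255"

```text
time: 7.42
tool_pos: [0.5477, 0.0576, 0.3225]
tcp_rot: [0.796, 0.548, -0.213, 0.147]
ft_force: [2.4, 2.9, 5.7]
width: 0.0162
grip_force: 58.5
```

Run:
```python
from h import *
from cell import *
s=read_state();k=bpose(0,s=.044)
print(rel(now(s),k),s["joint_positions"].round(2))
for a in range(9,64,9):print(a,rel(k,bpose(a,s=.044)))
```

```text
[ 0.0012 -0.0019  0.0042 -0.0006  0.0004 -0.0024] [ 0.1   0.54 -0.06  1.22 -0.47  2.09]
9 [ 0.     -0.0808  0.0064 -0.1     0.      0.    ]
18 [ 0.     -0.1597  0.0253 -0.2     0.      0.    ]
27 [-0.     -0.2346  0.0563 -0.3     0.      0.    ]
36 [ 0.     -0.3037  0.0987 -0.4    -0.      0.    ]
45 [-0.     -0.3653  0.1513 -0.5     0.      0.    ]
54 [-0.    -0.418  0.213 -0.6    0.     0.   ]
63 [-0.     -0.4604  0.2821 -0.7    -0.      0.    ]
```

Request:
step_arm:
  motion: "0 -0.0808 0.0064 -0.1 0 0 255;0 -0.16 0.025 -0.2 0 0 255;0 -0.235 0.056 -0.3 0 0 255;0 -0.235 0.056 -0.3 0 0 255"

```text
time: 7.92
tool_pos: [0.4774, 0.0752, 0.3076]
tcp_rot: [0.739, 0.582, -0.077, 0.331]
ft_force: [10.1, -4.5, -8.4]
width: 0.0161
grip_force: 62.2
```

Run:
```python
from h import *
from cell import *
s=read_state();k=bpose(27,s=.044)
print(rel(now(s),k),s["joint_positions"].round(2))
for a in range(36,64,9):print(a,rel(k,bpose(a,s=.044)))
```

```text
[ 0.0008  0.0014  0.0047  0.0026  0.0009 -0.0029] [ 0.2   0.27 -0.57  0.53 -0.67  1.94]
36 [ 0.     -0.0808  0.0064 -0.1    -0.     -0.    ]
45 [-0.     -0.1597  0.0253 -0.2    -0.     -0.    ]
54 [-0.     -0.2346  0.0563 -0.3     0.     -0.    ]
63 [ 0.     -0.3037  0.0987 -0.4    -0.     -0.    ]
```

Request:
step_arm:
  motion: "0 -0.0808 0.0064 -0.1 0 0 255;0 -0.16 0.025 -0.2 0 0 255;0 -0.235 0.056 -0.3 0 0 255;0 -0.235 0.056 -0.3 0 0 255"

```text
time: 8.43
tool_pos: [0.4175, 0.0727, 0.2669]
tcp_rot: [0.641, 0.586, 0.059, 0.492]
ft_force: [50.1, -16.8, -56.4]
width: 0.0158
grip_force: 60.4
```

Run:
```python
from h import *
from cell import *
s=read_state();k=bpose(54,s=.044)
print(rel(now(s),k),s["joint_positions"].round(2))
for g in(bpose(54,.09,s=.044),bpose(27,.09,s=.044),bpose(0,.09,s=.044)):print(rel(k,g))
s,c=wcam(capture,read_state,"w4")
```

```text
[ 0.0005 -0.0007  0.005   0.0004  0.0008 -0.0001] [ 0.25  0.24 -1.11 -0.55 -0.78  1.58]
[ 0.   0.  -0.3  0.   0.   0. ]
[ 0.      0.3708 -0.211   0.3    -0.      0.    ]
[ 0.      0.6607  0.0366  0.6    -0.     -0.    ]
```

View pics/w4.png

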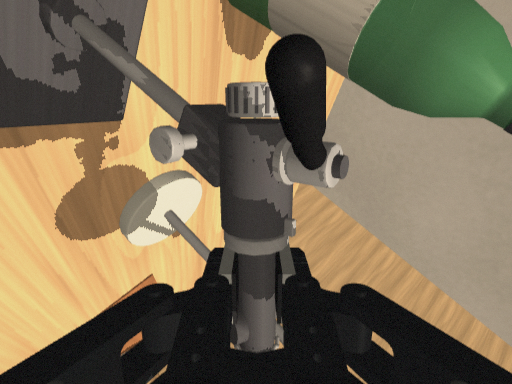

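The force along the tool is 70 N because the arc centre is slightly off. I'll release and regrip.

Request:
step_arm:
  motion: "0 0 0.004 0 0 0 0;0 0 0.004 0 0 0 0;0 0 0.004 0 0 0 0;0 0 0.0 0 0 0 0;0 0 -0.1 0 0 0 0;0 0 -0.2 0 0 0 0;0 0 -0.3 0 0 0 0;0 0 -0.3 0 0 0 0"

```text
time: 9.48
tool_pos: [0.3596, 0.1242, 0.3137]
tcp_rot: [0.642, 0.585, 0.059, 0.492]
ft_force: [0.3, 1.2, 0.6]
width: 0.0855
grip_force: 0.0
```

Run:
```python
from h import *
from cell import *
s=read_state();k=now(s)
print(s["joint_positions"].round(2))
for a in range(45,-1,-9):print(rel(k,bpose(a,.09,s=.044)))
```

```text
[ 0.45  0.06 -1.04 -0.12 -0.91  1.82]
[-0.0011  0.1223  0.0168  0.0999  0.0011 -0.0008]
[-0.0009  0.2469  0.0467  0.1999  0.001  -0.0009]
[-0.0007  0.3654  0.0957  0.2999  0.0009 -0.001 ]
[-4.000e-04  4.746e-01  1.627e-01  3.999e-01  9.000e-04 -1.000e-03]
[-2.000e-04  5.721e-01  2.459e-01  4.999e-01  8.000e-04 -1.100e-03]
[ 1.000e-04  6.553e-01  3.433e-01  5.999e-01  7.000e-04 -1.200e-03]
```

Request:
step_arm:
  motion: "0 0.122 0.017 0.1 0 0 0;0 0.247 0.047 0.2 0 0 0;0 0.365 0.096 0.3 0 0 0;0 0.475 0.163 0.4 0 0 0;0 0.572 0.246 0.5 0 0 0;0 0.655 0.34 0.6 0 0 0;0 0.655 0.34 0.6 0 0 0;0 0.655 0.34 0.6 0 0 0"

```text
time: 10.48
tool_pos: [0.5626, 0.0984, 0.3966]
tcp_rot: [0.795, 0.548, -0.214, 0.147]
ft_force: [-0.4, 0.7, 0.0]
width: 0.0854
grip_force: 0.0
```

Run:
```python
from h import *
from cell import *
s,c=wcam(capture,read_state,"w5")
print(rel(now(s),bpose(0,s=.044)),s["joint_positions"].round(2))
def pt(n,p):
    q=(proj(c,ap(T1,p))[0]-[190,90])*4;print(n,q.round(0))
pt("tooth",axp(.0185,.0185));pt("piv",axp(-.008,.0335));pt("bm",axp(.045))
for t in(-70,-60,-50):pt(t,screw(np.deg2rad(t)))
cv2.imwrite("pics/c5.png",cv2.resize(c["color"][90:240,190:330],None,fx=4,fy=4,interpolation=cv2.INTER_CUBIC)[:,:,::-1])
```

```text
[-0.000e+00  1.000e-04  2.905e-01 -1.500e-03  1.100e-03 -2.000e-03] [ 0.16  0.54  0.15  1.46 -0.45  2.16]
tooth [272. 362.]
piv [272. 204.]
bm [272. 481.]
-70 [390. 618.]
-60 [382. 627.]
-50 [371. 635.]
```

View pics/c5.png

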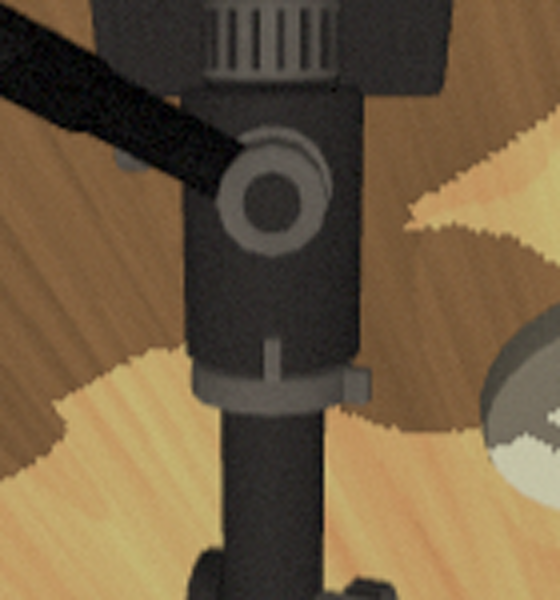

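The crop shows the tooth at (272,362), right where predicted, and the collar rib at (357,385) on the right. The lever is still open. Next I'll get the screw angle from the depth points.

```bash
cat >> h.py <<'E'
def angle(c,T=T1,verb=True):
    P=ap(np.linalg.inv(T),cloud(c).reshape(-1,3));ok=c["range_z"].ravel()>0
    q=P-A0;s=q@A;u=q@U;y=q@Y;r=np.hypot(u,y)
    b=ok&(s>.032)&(s<.058)&(r<.016)&(u>-.002)
    if b.sum()>20:
        f=lambda v:np.hypot(u[b]-v[0],y[b]-v[1])-.009
        from scipy.optimize import least_squares
        v=least_squares(f,[0,0],loss="soft_l1",f_scale=.001).x
    else: v=[0,0]
    print("barrel n,offset U,Y mm",b.sum(),np.round(np.array(v)*1e3,2))
    u=u-v[0];y=y-v[1];r=np.hypot(u,y)
    k=ok&(s>.060)&(s<.077)&(r>.0155)&(r<.026)
    t=np.rad2deg(np.arctan2(-y[k],u[k]))
    print("screw n",k.sum(),"s",s[k].mean() if k.sum() else 0,"mean u,y",u[k].mean(),y[k].mean(),"ang of mean",np.rad2deg(np.arctan2(-y[k].mean(),u[k].mean())),np.percentile(t,[5,50,95]) if k.sum() else 0)
    # knob top: 
    k2=k&(r>.0195);print("top n",k2.sum(),np.rad2deg(np.arctan2(-y[k2].mean(),u[k2].mean())),"s",s[k2].mean())
    kr=ok&(s>.022)&(s<.030)&(r>.0152)&(r<.02);print("rib n",kr.sum(),np.rad2deg(np.arctan2(-y[kr].mean(),u[kr].mean())))
E
python3 - <<'E'
from h import *
for n in("w1","w3","w5"):print(n);angle(pickle.load(open(n+".pkl","rb")))
E
```

```text
w1
barrel n,offset U,Y mm 597 [ 0.41 -0.22]
screw n 110 s 0.06498535631580012 mean u,y -0.003799556630292566 0.014559515650345838 ang of mean -104.62611369096757 [-126.11194665 -105.37957381   29.44737805]
top n 33 -109.83841212357792 s 0.06470175114163976
rib n 3 -90.69343657178725
w3
barrel n,offset U,Y mm 749 [ 0.41 -0.3 ]
screw n 135 s 0.06542826574148111 mean u,y -0.004226359148704665 0.014846481887929775 ang of mean -105.89010300452277 [-120.95453297 -105.64651084   30.87080259]
top n 43 -108.90225997410295 s 0.0652766220246014
rib n 12 -80.52623173872136
w5
barrel n,offset U,Y mm 909 [ 0.51 -0.28]
screw n 253 s 0.06549215348968492 mean u,y 0.010754402631520206 0.01635119022120461 ang of mean -56.66653056526555 [-72.15277117 -54.39066211 -45.1146851 ]
top n 146 -58.88212936137308 s 0.06592300652995592
rib n 49 -60.874263246817804
```

Request:
step_arm:
  motion: "0 0 0.1 0 0 0 0;0 0 0.2 0 0 0 0;0 0 0.29 0 0 0 0;0 0 0.29 0 0 0 255;0 0 0.29 0 0 0 255;0 0 0.29 0 0 0 255;0 0 0.29 0 0 0 255;0 0 0.29 0 0 0 255;0 0 0.29 0 0 0 255"

```text
time: 11.65
tool_pos: [0.5477, 0.0584, 0.3238]
tcp_rot: [0.796, 0.548, -0.213, 0.148]
ft_force: [4.0, 2.0, 7.4]
width: 0.0161
grip_force: 58.5
```

Request:
step_arm:
  motion: "0 -0.0808 0.0064 -0.1 0 0 255;0 -0.16 0.025 -0.2 0 0 255;0 -0.235 0.056 -0.3 0 0 255;0 -0.304 0.0987 -0.4 0 0 255;0 -0.304 0.0987 -0.4 0 0 255"

```text
time: 12.28
tool_pos: [0.4552, 0.0773, 0.2975]
tcp_rot: [0.711, 0.587, -0.032, 0.387]
ft_force: [3.7, -0.9, -3.0]
width: 0.0161
grip_force: 62.5
```

Request:
step_arm:
  motion: "0 0 0.003 0 0 0 0;0 0 0.003 0 0 0 0;0 0 0.003 0 0 0 0;0 0 0.0 0 0 0 0;0 0 -0.1 0 0 0 0;0 0 -0.2 0 0 0 0;0 0 -0.3 0 0 0 0;0 0 -0.3 0 0 0 0"

```text
time: 13.28
tool_pos: [0.4204, 0.1307, 0.3615]
tcp_rot: [0.711, 0.587, -0.033, 0.386]
ft_force: [0.5, -0.4, -0.4]
width: 0.0852
grip_force: 0.0
```

Run:
```python
from h import *
from cell import *
s,c=wcam(capture,read_state,"w6");angle(c)
k=now(s)
for a in range(27,-1,-9):print(rel(k,bpose(a,.09,s=.044)))
```

```text
barrel n,offset U,Y mm 829 [ 0.53 -0.23]
screw n 236 s 0.06555778392745586 mean u,y 0.018442722091530517 0.00691532521763195 ang of mean -20.554150700927565 [-34.93951373 -18.79946466  -9.4405668 ]
top n 133 -22.659008847231597 s 0.06601177743148849
rib n 44 -24.562124363067312
[-0.0011  0.1216  0.0201  0.0999  0.0009 -0.0015]
[-0.0007  0.2463  0.05    0.1999  0.0008 -0.0015]
[-0.0004  0.3647  0.0991  0.2999  0.0007 -0.0016]
[-1.000e-04  4.739e-01  1.660e-01  3.999e-01  6.000e-04 -1.700e-03]
```

Request:
step_arm:
  motion: "0 0.122 0.02 0.1 0 0 0;0 0.246 0.05 0.2 0 0 0;0 0.365 0.099 0.3 0 0 0;0 0.474 0.166 0.4 0 0 0;0 0.474 0.166 0.4 0 0 0;0 0.474 0.166 0.4 0 0 0"

```text
time: 14.08
tool_pos: [0.5625, 0.0979, 0.3961]
tcp_rot: [0.795, 0.547, -0.215, 0.147]
ft_force: [-0.8, -0.3, -0.9]
width: 0.0856
grip_force: 0.0
```

Run:
```python
from h import *
from cell import *
s,c=wcam(capture,read_state,"w7");angle(c)
k=now(s)
print(rel(k,bpose(0,s=.044)))
```

```text
barrel n,offset U,Y mm 897 [ 0.45 -0.25]
screw n 330 s 0.06578179576473227 mean u,y 0.018569255348667327 0.009301483697324415 ang of mean -26.60664372331702 [-43.4122999  -25.75923673 -11.9275516 ]
top n 261 -28.17222615215312 s 0.06628166674605013
rib n 49 -28.107767752019495
[ 7.000e-04  1.000e-04  2.881e-01 -2.100e-03  1.500e-03 -1.900e-03]
```

Request:
step_arm:
  motion: "0 0 0.1 0 0 0 0;0 0 0.2 0 0 0 0;0 0 0.288 0 0 0 0;0 0 0.288 0 0 0 255;0 0 0.288 0 0 0 255;0 0 0.288 0 0 0 255;0 0 0.288 0 0 0 255;0 0 0.288 0 0 0 255;0 0 0.288 0 0 0 255"

```text
time: 15.25
tool_pos: [0.5478, 0.0584, 0.3239]
tcp_rot: [0.796, 0.548, -0.213, 0.148]
ft_force: [2.1, 3.2, 6.0]
width: 0.0161
grip_force: 58.4
```

Request:
step_arm:
  motion: "0 -0.0808 0.0064 -0.1 0 0 255;0 -0.16 0.025 -0.2 0 0 255;0 -0.235 0.056 -0.3 0 0 255;0 -0.235 0.056 -0.3 0 0 255;0 -0.235 0.056 -0.3 0 0 255"

```text
time: 15.88
tool_pos: [0.478, 0.0758, 0.3089]
tcp_rot: [0.739, 0.583, -0.08, 0.329]
ft_force: [-5.1, 6.4, 6.1]
width: 0.0162
grip_force: 63.9
```

Request:
step_arm:
  motion: "0 0 0.003 0 0 0 0;0 0 0.003 0 0 0 0;0 0 0.003 0 0 0 0;0 0 0.0 0 0 0 0;0 0 -0.1 0 0 0 0;0 0 -0.2 0 0 0 0;0 0 -0.3 0 0 0 0;0 0 -0.3 0 0 0 0"

```text
time: 16.88
tool_pos: [0.4549, 0.1285, 0.3792]
tcp_rot: [0.739, 0.582, -0.079, 0.329]
ft_force: [-0.3, -0.4, -0.1]
width: 0.0855
grip_force: 0.0
```

Request:
step_arm:
  motion: "0 0.122 0.02 0.1 0 0 0;0 0.246 0.05 0.2 0 0 0;0 0.365 0.099 0.3 0 0 0;0 0.365 0.099 0.3 0 0 0;0 0.365 0.099 0.3 0 0 0"

```text
time: 17.5
tool_pos: [0.5622, 0.0983, 0.3965]
tcp_rot: [0.795, 0.548, -0.215, 0.147]
ft_force: [-0.3, 0.1, 0.5]
width: 0.086
grip_force: 0.0
```

Run:
```python
from h import *
from cell import *
s,c=wcam(capture,read_state,"w8");angle(c)
k=now(s)
print(rel(k,bpose(0,s=.044)),proj(c,ap(T1,[axp(.0185,.0185),axp(-.008,.0335),axp(.068,.022)])))
cv2.imwrite("pics/c8.png",cv2.resize(c["color"][100:280,185:335],(600,720),interpolation=cv2.INTER_CUBIC)[:600,:,::-1])
```

```text
barrel n,offset U,Y mm 920 [ 0.43 -0.24]
screw n 337 s 0.06581329936965753 mean u,y 0.02109643263689304 0.001198509872137595 ang of mean -3.2515366211221925 [-17.95893852  -3.34152186  11.71581524]
top n 288 -3.7039201359048985 s 0.06641551390185059
rib n 50 -3.91108909202819
[ 0.0007  0.0017  0.2898 -0.0019  0.0015 -0.0018] [[258.92874131 179.99565068]
 [258.98880221 140.4254773 ]
 [259.05903453 254.03501133]]
```

View pics/c8.png

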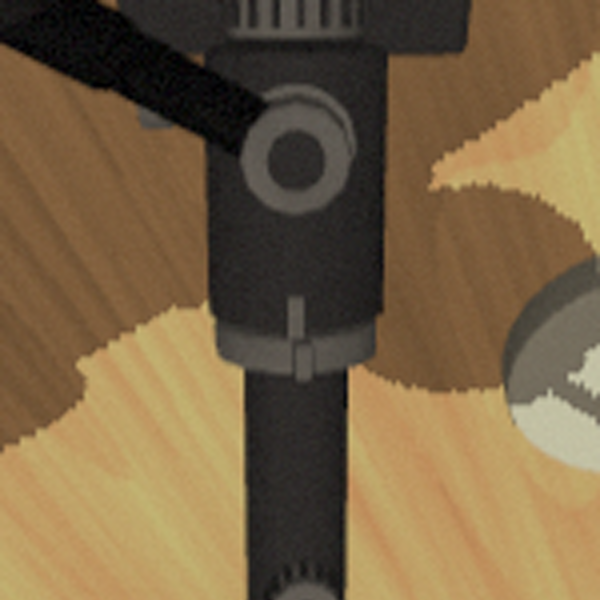

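The rib is at (303,360) and the tooth at (296,318), so about 4° is left, which matches the depth estimate of -3.8°. I'll make a fine correction.

Request:
step_arm:
  motion: "0 0.001 0.1 0 0 0 0;0 0.001 0.2 0 0 0 0;0 0.001 0.288 0 0 0 0;0 0.001 0.288 0 0 0 255;0 0.001 0.288 0 0 0 255;0 0.001 0.288 0 0 0 255;0 0.001 0.288 0 0 0 255;0 0.001 0.288 0 0 0 255;0 0.001 0.288 0 0 0 255"

```text
time: 18.68
tool_pos: [0.5479, 0.0585, 0.3241]
tcp_rot: [0.796, 0.548, -0.213, 0.148]
ft_force: [1.6, 2.4, 6.4]
width: 0.016
grip_force: 58.4
```

Request:
step_arm:
  motion: "0 -0.02 0.0004 -0.025 0 0 255;0 -0.039 0.0015 -0.049 0 0 255;0 -0.039 0.0015 -0.049 0 0 255;0 -0.039 0.0015 -0.049 0 0 255"

```text
time: 19.18
tool_pos: [0.5367, 0.0625, 0.3236]
tcp_rot: [0.789, 0.555, -0.192, 0.178]
ft_force: [0.0, 5.3, 8.7]
width: 0.0163
grip_force: 59.7
```

Request:
step_arm:
  motion: "0 0 0.003 0 0 0 0;0 0 0.003 0 0 0 0;0 0 0.003 0 0 0 0;0 0 0.0 0 0 0 0;0 0 -0.1 0 0 0 0;0 0 -0.2 0 0 0 0;0 0.06 -0.288 0.049 0 0 0;0 0.06 -0.288 0.049 0 0 0;0 0.06 -0.288 0.049 0 0 0"

```text
time: 20.3
tool_pos: [0.5622, 0.0989, 0.3975]
tcp_rot: [0.795, 0.548, -0.214, 0.147]
ft_force: [-0.5, 0.4, -0.3]
width: 0.0851
grip_force: 0.0
```

```bash
cat >> h.py <<'E'
def tooth(c,T=T1):
    P=ap(np.linalg.inv(T),cloud(c).reshape(-1,3));q=P-A0;s=q@A;u=q@U;y=q@Y
    for a,b in((.012,.021),(.0225,.030)):
        k=(s>a-.0015)&(s<b-.0015)&(u>.0162)&(u<.021)&(abs(y)<.006);print("ridge y mm",k.sum(),y[k].mean()*1e3,"u",u[k].mean()*1e3)
E
python3 - <<'E'
from h import *
from cell import *
s,c=wcam(capture,read_state,"w9");angle(c);tooth(c)
tooth(pickle.load(open("w8.pkl","rb")))
k=now(s)
print(rel(k,bpose(0,s=.044)))
g=c["color"].max(2)
print(proj(c,ap(T1,[axp(.0185,.0185),axp(.0265,.017)])))
for r in range(176,196,2): print(r,g[r,246:272].tolist())
E
```

```text
barrel n,offset U,Y mm 901 [ 0.48 -0.21]
screw n 328 s 0.06574054869853835 mean u,y 0.021157959957854664 -0.0002468382958319042 ang of mean 0.6684080607940145 [-14.52108661   0.62590676  15.62515387]
top n 283 0.5113725488600276 s 0.06625952644946698
rib n 37 -0.33110501292188943
ridge y mm 54 0.22826149389173941 u 18.28347747550869
ridge y mm 36 -0.36944592989773817 u 17.90195449991622
ridge y mm 37 -0.27377767002257103 u 18.578449737442355
ridge y mm 47 0.7410341713411325 u 17.703210794422734
[ 0.0006  0.0021  0.2937 -0.0017  0.0013 -0.0019]
[[259.07171904 179.65801488]
 [259.07544478 191.19850273]]
176 [39, 47, 46, 44, 40, 40, 46, 42, 46, 45, 44, 87, 93, 93, 95, 55, 44, 44, 43, 40, 42, 42, 42, 43, 36, 39]
178 [37, 44, 43, 45, 42, 51, 44, 44, 37, 41, 35, 90, 95, 92, 91, 55, 46, 45, 40, 44, 38, 41, 41, 41, 41, 38]
180 [39, 46, 46, 42, 44, 44, 46, 43, 49, 42, 41, 87, 95, 91, 93, 55, 47, 45, 42, 38, 44, 37, 45, 41, 43, 39]
182 [57, 51, 51, 54, 54, 50, 45, 42, 47, 49, 44, 88, 96, 91, 90, 56, 43, 45, 43, 48, 47, 45, 52, 56, 53, 50]
184 [81, 79, 79, 77, 80, 76, 78, 73, 74, 77, 68, 64, 71, 68, 70, 79, 77, 75, 78, 77, 78, 75, 81, 80, 75, 80]
186 [84, 83, 85, 85, 89, 85, 91, 92, 92, 93, 82, 78, 84, 84, 82, 78, 87, 92, 93, 87, 85, 85, 84, 84, 79, 82]
188 [86, 88, 84, 90, 88, 86, 93, 90, 94, 95, 80, 88, 94, 92, 92, 77, 87, 90, 86, 92, 87, 87, 83, 80, 81, 80]
190 [87, 89, 87, 92, 91, 91, 91, 90, 93, 92, 82, 91, 93, 97, 92, 79, 90, 89, 87, 89, 87, 83, 87, 83, 80, 80]
192 [87, 48, 57, 58, 62, 73, 75, 80, 82, 80, 68, 92, 96, 93, 91, 66, 75, 76, 77, 73, 69, 62, 63, 53, 44, 35]
194 [81, 40, 36, 38, 37, 45, 40, 49, 43, 45, 41, 74, 69, 74, 71, 43, 48, 50, 42, 43, 44, 39, 33, 33, 29, 28]
```

The tooth spans columns 257–260 and the rib spans the same columns, so they are aligned. Now for the lever.

Run:
```python
from h import *
from cell import *
k=now(read_state())
for g in(lpose(1.05,up=.07),lpose(1.05,up=0)):print(rel(k,g))
m=lpose(1.05)
for a in np.arange(.9,-.01,-.15):print(round(a,2),rel(m,lpose(a)))
```

```text
[ 2.560e-01 -1.433e-01 -7.850e-02 -2.600e-03  3.000e-04 -6.702e-01]
[ 2.566e-01 -1.426e-01  1.548e-01 -2.600e-03  3.000e-04 -6.702e-01]
0.9 [-0.0019  0.0249 -0.     -0.     -0.      0.0955]
0.75 [-0.0074  0.0493  0.      0.     -0.      0.191 ]
0.6 [-0.0166  0.0725  0.     -0.     -0.      0.2865]
0.45 [-0.0291  0.0941  0.     -0.     -0.      0.382 ]
0.3 [-0.0447  0.1136 -0.     -0.     -0.      0.4775]
0.15 [-0.0631  0.1306  0.     -0.     -0.      0.573 ]
-0.0 [-0.0837  0.1446 -0.     -0.     -0.      0.6685]
```

Request:
step_arm:
  motion: "0.043 -0.024 -0.078 0 0 -0.112 0;0.086 -0.048 -0.078 0 0 -0.224 0;0.128 -0.072 -0.078 0 0 -0.335 0;0.171 -0.096 -0.078 0 0 -0.447 0;0.214 -0.119 -0.078 0 0 -0.558 0;0.256 -0.143 -0.078 0 0 -0.67 0;0.256 -0.143 -0.02 0 0 -0.67 0;0.256 -0.143 0.07 0 0 -0.67 0;0.256 -0.143 0.155 0 0 -0.67 0;0.256 -0.143 0.155 0 0 -0.67 0"

```text
time: 21.6
tool_pos: [0.5364, 0.1538, 0.3183]
tcp_rot: [0.413, 0.873, -0.26, 0.018]
ft_force: [0.0, -0.5, 0.8]
width: 0.0852
grip_force: 0.0
```

Run:
```python
from h import *
from cell import *
s,c=wcam(capture,read_state,"w10")
print(rel(now(s),lpose(1.05)),proj(c,ap(T1,[lev(1.05),lev(1.05,.03,.018)])))
g=c["color"].max(2)
for r in(255,265,275,285):
    x=np.where(g[r,170:340]<28)[0]+170;print(r,x.min() if len(x) else 0,x.max() if len(x) else 0,len(x),np.median(x))
```

```text
[-0.0005  0.003  -0.0031 -0.0039 -0.0018 -0.0001] [[259.53331559 276.98923799]
 [259.40617213 305.99554462]]
255 0 0 0 nan
265 249 272 24 260.5
275 249 273 25 261.0
285 248 272 25 260.0
  return _methods._mean(a, axis=axis, dtype=dtype,
  ret = ret.dtype.type(ret / rcount)
```

The lever is centred between the fingers. I'll grip it and swing it nearly home.

Request:
step_arm:
  motion: "0 0.002 -0.003 0 0 0 255;0 0.002 -0.003 0 0 0 255;0 0.002 -0.003 0 0 0 255;0 0.002 -0.003 0 0 0 255;0 0.002 -0.003 0 0 0 255;0 0.002 -0.003 0 0 0 255"

```text
time: 22.4
tool_pos: [0.5384, 0.1555, 0.3205]
tcp_rot: [0.413, 0.873, -0.259, 0.02]
ft_force: [-0.3, 2.0, 3.9]
width: 0.0084
grip_force: 58.5
```

Request:
step_arm:
  motion: "-0.002 0.025 0 0 0 0.0955 255;-0.0074 0.049 0 0 0 0.191 255;-0.0166 0.0725 0 0 0 0.2865 255;-0.029 0.094 0 0 0 0.382 255;-0.0447 0.1136 0 0 0 0.4775 255;-0.063 0.1306 0 0 0 0.573 255;-0.077 0.1405 0 0 0 0.6366 255;-0.077 0.1405 0 0 0 0.6366 255"

```text
time: 23.4
tool_pos: [0.5848, 0.1611, 0.3079]
tcp_rot: [0.781, 0.567, -0.217, 0.142]
ft_force: [0.1, 2.3, 4.2]
width: 0.009
grip_force: 59.0
```

Run:
```python
from h import *
from cell import *
s=read_state();k=now(s);print(rel(k,lpose(0.05)),s["ft_force"].round(1),(k[1].T@s["ft_force"]).round(1))
for a in(0,-.04,-.08):print(a,rel(lpose(.05),lpose(a)))
```

```text
[-0.0003 -0.0042  0.0069 -0.0013  0.0008 -0.0018] [0.1 2.3 4.2] [-0.1 -0.7 -4.7]
0 [-0.0002  0.0083 -0.      0.      0.      0.0318]
-0.04 [-0.0007  0.015   0.     -0.     -0.      0.0573]
-0.08 [-0.0014  0.0216  0.     -0.      0.      0.0828]
```

Request:
step_arm:
  motion: "0 0.004 0 0 0 0.016 255;0 0.008 0 0 0 0.032 255;0 0.008 0 0 0 0.032 255"

```text
time: 23.78
tool_pos: [0.5867, 0.1604, 0.3079]
tcp_rot: [0.795, 0.548, -0.214, 0.147]
ft_force: [-1.0, 1.7, 5.7]
width: 0.0088
grip_force: 59.0
```

Request:
step_arm:
  motion: "0 0.005 0 0 0 0.015 255;0 0.005 0 0 0 0.015 255"

```text
time: 24.02
tool_pos: [0.5873, 0.1602, 0.3078]
tcp_rot: [0.801, 0.539, -0.213, 0.148]
ft_force: [-5.2, 4.6, 8.0]
width: 0.0085
grip_force: 59.8
```

Run:
```python
from h import *
from cell import *
s=read_state();k=now(s);print(rel(k,lpose(0)),(k[1].T@s["ft_force"]).round(1),(k[1].T@s["ft_torque"]).round(2))
```

```text
[-0.0009 -0.0044  0.0066 -0.0028  0.0011 -0.0153] [-2.1 -6.5 -8.2] [ 1.42  0.18 -0.2 ]
```

Request:
step_arm:
  motion: "0 0.006 0 0 0 0.005 255;0 0.006 0 0 0 0.005 255"

```text
time: 24.28
tool_pos: [0.5879, 0.16, 0.3076]
tcp_rot: [0.803, 0.536, -0.214, 0.148]
ft_force: [-11.7, 9.1, 10.8]
width: 0.0088
grip_force: 60.5
```

Run:
```python
from h import *
from cell import *
s=read_state();k=now(s);print(rel(k,lpose(0)),(k[1].T@s["ft_force"]).round(1),(k[1].T@s["ft_torque"]).round(2))
```

```text
[-0.0012 -0.0066  0.0061 -0.0047  0.0013 -0.019 ] [ -2.1 -14.2 -11.5] [ 2.88  0.14 -0.23]
```

It's hard against the stop: 14 N tangential, well past the 0.2 N m needed. I'll release, retreat and check.

Request:
step_arm:
  motion: "0 -0.004 0 0 0 0 0;0 -0.004 0 0 0 0 0;0 -0.004 0 0 0 0 0;0 -0.004 0 0 0 0 0;0 -0.004 -0.1 0 0 0 0;0 -0.004 -0.2 0 0 0 0;-0.14 -0.004 -0.28 0 0 0 0;-0.25 -0.004 -0.3 0 0 0 0;-0.25 -0.004 -0.3 0 0 0 0;-0.25 -0.004 -0.3 0 0 0 0"

```text
time: 25.52
tool_pos: [0.5797, 0.1421, 0.4224]
tcp_rot: [0.804, 0.536, -0.212, 0.15]
ft_force: [-0.4, -0.4, -0.1]
width: 0.0851
grip_force: 0.0
```

Run:
```python
from h import *
from cell import *
s,c=wcam(capture,read_state,"w11");angle(c);tooth(c)
g=c["color"].max(2)
Q=proj(c,ap(T1,[axp(.0185,.0185),axp(.0265,.017),lev(0),lev(0,.03,.018),axp(-.008,.0335)]));print(Q.round(1))
for q in Q[2:4]:
    r=int(round(q[1]));x=np.where(g[r,230:290]<28)[0]+230;print(r,x.min(),x.max(),x.mean())
r0=int(Q[0,1])
for r in(r0-4,r0-2,r0,r0+6,r0+8,r0+10,r0+12): print(r,g[r,246:272].tolist())
P=ap(np.linalg.inv(T1),cloud(c).reshape(-1,3))-axp(-.008,.0165)
a=-P@A;h=P@U;y=P@Y;k=(abs(y)<.03)&(abs(h-.007-.36*a)<.012)&(a>.03)&(a<.06)
m=np.polyfit(a[k],y[k],1);print("lever",k.sum(),"y mm",y[k].mean()*1e3,"at",a[k].mean(),"slope",m)
```

```text
barrel n,offset U,Y mm 587 [ 0.42 -0.2 ]
screw n 218 s 0.06567020032274079 mean u,y 0.02111206745074697 -1.8196294670707817e-05 ang of mean 0.04938268749284945 [-15.17438667   0.40280056  14.89912769]
top n 188 0.18260168281262718 s 0.06623477449546354
rib n 31 1.0719898924575506
ridge y mm 32 -0.15821493559346234 u 18.754959054693764
ridge y mm 32 -0.34411461484305794 u 17.807527678714845
[[257.7 200.2]
 [258.  209.1]
 [254.   99.2]
 [255.1 129.4]
 [256.5 171.6]]
99 245 262 253.5
129 248 262 255.0
196 [39, 42, 44, 44, 43, 44, 39, 43, 49, 38, 81, 81, 82, 53, 47, 39, 35, 36, 38, 42, 37, 36, 36, 38, 37, 32]
198 [41, 38, 43, 44, 43, 45, 38, 44, 40, 40, 98, 92, 88, 68, 45, 44, 42, 44, 37, 42, 37, 39, 36, 36, 31, 30]
200 [41, 39, 39, 45, 42, 40, 38, 46, 43, 42, 93, 94, 93, 67, 45, 48, 36, 38, 41, 40, 43, 41, 43, 46, 46, 55]
206 [79, 86, 84, 84, 84, 88, 90, 93, 92, 91, 90, 93, 92, 78, 88, 90, 91, 88, 85, 83, 83, 81, 79, 76, 70, 66]
208 [103, 86, 86, 88, 88, 92, 91, 91, 91, 93, 90, 90, 92, 86, 89, 90, 85, 86, 85, 82, 83, 74, 65, 111, 166, 169]
210 [190, 187, 59, 44, 47, 59, 59, 66, 71, 69, 78, 96, 95, 91, 69, 68, 58, 51, 48, 43, 36, 34, 28, 185, 189, 186]
212 [186, 192, 52, 37, 38, 40, 43, 41, 45, 38, 49, 64, 68, 55, 46, 43, 39, 42, 40, 40, 39, 32, 27, 185, 188, 192]
lever 782 y mm -0.1798348305926815 at 0.045353199863202825 slope [-0.00158127 -0.00010812]
```

The lever is home at about 0 rad, the head is aligned within about 1°, and the gripper is clear.

```bash
python3 -c "
from cell import *
print(hand_in())"
```

```text
the job is handed in; nothing more can be done
None
```

I slackened the clamping lever, turned the head until the thumb screw was on top within about 1° of the index tooth, and swung the lever home against its stop. The job was handed in at about 25.6 s; no verdict came back.

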